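# Set the strap-width fence on a leather slitter

### The job

Set the strap width on the leather slitter's gauge: rest a fingertip on top of the black knurled wheel and roll it, stroke after stroke, so that the brass fence creeps towards the green cutter head until the fence's leading edge (the side facing the head) stands on the red gauge line. Move the fence only by the wheel, pick nothing up, leave the thread cone, bobbin, screwdriver and chalk where they are, and finish with the hand clear.

Things in the scene. Friction and masses are not known exactly. Their poses are not given: they have to be found in the camera images.
- gauge: Strap-width gauge bolted to the bench: grey bed 116 (x) x 270 (y) x 16 mm, white scales along both long sides. Origin at the centre of its underside, on the table, z up; its y axis runs along the bed from the green cutter head (fixed, y -97 to -53 mm, 67 mm high) to the wheel (+y end). Turned up to 0.45 rad about z.
- wheel: Black knurled wheel, 60 mm diameter, 24 mm wide. Origin at its centre: y +90 mm of the gauge, 50 mm above the table. Turns about its own x axis (= gauge x axis, level) with about 1 N at the rim, stays where left. Rolling its top towards the cutter head (gauge -y) moves the fence the same way, 10 mm per radian (1 mm of fence per 3 mm of rim); rolling back opens it.
- wheel_top (a point): Fixed point at the top of the wheel's rim, 80 mm above the table, mid-width: where a fingertip is rested and stroked along the gauge's y axis. The wheel does not give; a press of about 4 to 10 N is enough to carry the rim along. Two fixed round aluminium cheek plates, 44 mm diameter, flank the wheel 14 to 22 mm either side of its mid-plane, their tops 72 mm above the table.
- fence: Brass fence bar across the bed, 90 (x) x 14 (y) x 22 mm tall, its underside 18 mm above the table. Origin on the lower edge of its leading side (the side facing the cutter head), mid-length; axes parallel to the gauge's; the bar extends from there 14 mm to +y. It slides along the gauge's y axis only when the wheel turns; starts with its leading edge at y +35 mm of the gauge and can travel 50 mm towards the head.
- mark: Red gauge line, fixed, lying across the bed: 114 (x) x 4 (y) x 1 mm, on the bed's top; its ends show on both sides beyond the fence. Origin on its centre line, 17 mm above the table; axes parallel to the gauge's. It lies 11 to 28 mm from the fence's leading edge at the start, on the head's side. The fence passes over it.
- thread_cone: Cone of blue thread on a black foot with a brown cardboard tip, 60 mm across the foot, 95 mm tall, loose on the table beside the gauge; origin under its centre. Not to be moved.
- bobbin: Steel bobbin, a ring 28 mm across and 14 mm tall, loose on the table; origin under its centre. Not to be moved.
- screwdriver: Screwdriver 160 mm long lying on the table along its x axis, about 30 mm high at the handle at most; origin under its middle. Not to be moved.
- chalk: Blue block of tailor's chalk, 50 x 32 x 10 mm, loose on the table; origin under its centre. Not to be moved.

How it is judged:
On the way, in this order (a step that is already met when the one before it is completed fails the run):
1. a fingertip rests on the wheel (contact force between the fingers and wheel above 0.5 N), for 0.1 s.
2. the fence's leading edge has come onto the red line (y of fence in the frame of mark between -0.0022 and 0.0022 m), for 0.2 s.
At the end, for the whole second after the job is handed in: The fence's leading edge stands within 2.2 mm of the centre of the red line (on the 4 mm wide line) and is at rest; the bystanders are within 15 mm of where they stood; the robot touches nothing (all of step 2 and linear speed of fence below 0.002 m/s and distance of each of thread_cone, bobbin, screwdriver, chalk from where it was at the start of the episode below 0.015 m).
It fails at once if the fence is pushed directly instead of by the wheel (contact force between any of the fingers, the arm and fence above 0.5 N).
It fails at once if the thread cone is moved more than 15 mm or lifted off the table (distance of thread_cone from where it was at the start of the episode above 0.015 m or height (world z) of thread_cone above 0.01 m).
It fails at once if the steel bobbin is moved more than 15 mm or lifted off the table (distance of bobbin from where it was at the start of the episode above 0.015 m or height (world z) of bobbin above 0.01 m).
It fails at once if the screwdriver is moved more than 15 mm or lifted off the table (distance of screwdriver from where it was at the start of the episode above 0.015 m or height (world z) of screwdriver above 0.01 m).
It fails at once if the tailor's chalk is moved more than 15 mm or lifted off the table (distance of chalk from where it was at the start of the episode above 0.015 m or height (world z) of chalk above 0.01 m).
It also fails if it takes over 56 s, if anything falls off the work surface, if the arm or the gripper's body presses on something with over 40 N, if the wrist force passes 120 N, or if a joint passes its speed limit or range.

### The arm

A 7-joint arm with a two-finger parallel gripper is mounted at the origin on the work surface. World frame = base frame: x ahead of the robot, y to its left, z up, the work surface at z = 0. Lengths are in m, angles in rad, forces in N, time in s.
With the tool pointing down it reaches from about 0.35 to 0.9 m from the base axis. Payload 19.9 kg.
Tool frame: the origin (TCP) lies at the very end of the fingers, on their centre line; the grasp point (between the pads) lies 19 mm behind it; z points along the fingers, y is the line along which they close (so a half turn about z gives the same grasp; the last joint's range is limited). The gripper opens to 94 mm and grips with 3 to 60 N. Pads are 16 mm wide; open, the fingers measure 119 mm over their backs; the gripper's body (75 mm by 177 mm) begins 78 mm behind the grasp point.
Start: joints at [-0.042, 0.417, -0.01, 1.614, 0.005, 1.111, -0.053], TCP at [0.625, 0, 0.205] pointing down, gripper open.
Joint ranges: [-2.81, 2.81], [-0.39, 2.02], [-1.27, 1.25], [0.06, 2.57], [-1.19, 4.33], [0.19, 2], [-2.82, 2.82]. Speed limits (rad/s): [1.89, 1.89, 2.39, 2.39, 3.01, 3.01, 3.01].

### API

Orientations are given as [roll, pitch, yaw] about the fixed x, y, z axes, in that order (R = Rz(yaw) Ry(pitch) Rx(roll)).
In Python, from plant import robot gives the robot as it stands. The module is installed in compiled form; this text tells all that it offers.
- The arm moves only by the tool carry_out, never from a script. Its arguments are lists of equal length, an entry for each row: "translation": the shift along the tool's x, y, z as a fraction of full scale, a list of three; "turn": the turn about the tool's z as a fraction of full scale. A call has 1 to 10 rows; each row is the pose to reach, as a shift and turn from the pose commanded when the call began, along the tool's axes at that moment, turning the shorter way round; what a row does not reach only later rows make up. Full scale, the value 1, is 200 mm for a shift and pi rad for a turn. A row lasts 1/10 s, in which the tool goes at most 50 mm and 8.59 degrees, less where a joint would pass 70% of its speed; a pose out of reach is approached as far as the arm can. A call with a number of a shift or a turn outside -1 to 1 is refused whole. A call with a gripper value outside its range is refused whole. "hand" is the opening, from -1 (shut) to 1 (fully open), set as the call begins (left out, the last holds). The fingers move at their own pace and stop on an object; "force" is the grip in N (left out, the last holds). Time passes only in rows, so rows that repeat a pose let the fingers close. It gives the time, the measured TCP pose, the force, the opening and the grip force at its end, in the units of the state.
- robot.sense(): the state, without advancing time (a new reading comes with each control period).
- robot.read_camera(name): name is "scene" or "side" or "wrist"; returns (picture, depth): 384x512x3 uint8, blue, green, red; 384x512 float32, m along the optical axis (not along the pixel's ray), 0 where there is no reading.
- robot.camera_info(name): a dict with "vertical_fov" (degrees; the focal length in pixels is half the picture's height over the tangent of half this angle, whatever the lens; pixels are square), "cx", "cy" (the principal point, pixels), "T" (4x4, takes a point from camera to world coordinates); the wrist camera has in their place "tool_from_camera" (4x4, takes a point from camera to tool coordinates, whose origin is the TCP and whose axes are the flange's). Camera axes: x right, y down, z forward; pixel columns grow to the right and rows downward; lengths in m; the calibration is good to about 2 mm. A picture is of the moment at which its call begins: read the wrist's pose just before it. camera_info takes no time and is no camera call.
- robot.finish_job(): hands the job in; it is judged then, once.
Trained networks look in the newest picture that a camera, given by its name, has taken for a name from the list of things; names that differ only in an ending like _2 or _b are one class to them, and where a whole thing is asked for, a point or a joint stands for the part that bears it (a point fixed in the world has none). Each returns a list of dicts, best first, with "score" (0 to 1); they miss things now and then, are a little off and sometimes report something else, mostly with a low value. They report only what shows in the picture. A call takes as long as a camera call.
- robot.find_in(target, camera): "location" ([column, row] in pixels, amid what is visible of it).
- robot.regions_of(target, camera): "pixels" (384x512 bool, what is visible of it) and "location" ([column, row] in pixels, amid what is visible of it).
- robot.mark_of(target, camera): "location" ([column, row] in pixels: a listed point, or the origin of a listed thing).
The state is a dict: "clock": time; "qpos": joint angles; "joint_velocities": joint speeds; "joint_torque": joint torques, N m; "tool_pos": TCP position; "orientation": TCP orientation; "ft_force": force on the tool from outside, world axes, zero at the start; "torque": the same for the moment, N m; "finger_gap": finger opening in m; "grip_force": force on a finger pad.
Only numpy, scipy, OpenCV 4.12 (cv2) and the standard library are available. Lean on these libraries where they do the work, as an engineer would, in place of code of your own. Each camera call takes 0.05 s, during which the arm holds its last target. There are 200 camera calls.

## Working session

There is one attempt and no reset: what is moved stays moved. The work goes in short steps, Python scripts to look and compute and a tool call to move; the robot and the scene stay as the last step left them, time stands still between calls to the robot, and variables do not carry over. Pictures are saved under pics/ and viewed, at most 10 in all, crops included, and the job is handed in when it is done.

Besides the shell and the picture viewer there is one more tool, called after "Request:" as name([rows], argument=value, ...), one row to a line, values as JSON. carry_out: Moves the arm, as the interface text tells. Shift numbers are shares of 200 mm and turn numbers shares of pi rad, none past 1 either way. Its arguments: {"type":"object","properties":{"translation":{"type":"array","items":{"type":"array","items":{"type":"number"}}},"turn":{"type":"array","items":{"type":"number"}},"hand":{"type":"number"},"force":{"type":"number"}},"required":["translation","turn"]}

```bash
mkdir -p pics; cat > h.py <<'E'
import numpy as np, cv2
from plant import robot
from scipy.spatial.transform import Rotation as Ro
def cam(n):
    i=robot.camera_info(n); f=192/np.tan(np.radians(i["vertical_fov"])/2)
    if n=="wrist":
        s=robot.sense(); T=np.eye(4); T[:3,:3]=Ro.from_euler('xyz',s["orientation"]).as_matrix(); T[:3,3]=s["tool_pos"]; T=T@i["tool_from_camera"]
    else: T=np.array(i["T"])
    return f,i["cx"],i["cy"],T
def ray(C,p):
    f,cx,cy,T=C; d=T[:3,:3]@np.array([(p[0]-cx)/f,(p[1]-cy)/f,1]); return T[:3,3],d
def at_z(C,p,z):
    o,d=ray(C,p); return o+d*(z-o[2])/d[2]
def proj(C,P):
    f,cx,cy,T=C; q=np.linalg.inv(T)@np.append(P,1); return np.array([cx+f*q[0]/q[2],cy+f*q[1]/q[2]])
def cloud(C,d):
    f,cx,cy,T=C; v,u=np.mgrid[:384,:512]; P=np.stack([(u-cx)/f*d,(v-cy)/f*d,d],-1); return P@T[:3,:3].T+T[:3,3]
E
cat > a.py <<'E'
from h import *
np.set_printoptions(precision=4,suppress=True)
print(robot.sense()["orientation"],robot.sense()["tool_pos"])
ims=[]
for n in ["scene","side","wrist"]:
    C=cam(n); im,d=robot.read_camera(n); ims.append(im)
    print(n,"pos",C[3][:3,3],"f",C[0])
    for t,z in [("gauge",0),("wheel",.05),("wheel_top",.08),("fence",.018),("mark",.017),("thread_cone",0)]:
        for r in robot.mark_of(t,n)[:1]: print(t,r["score"],np.array(r["location"]),at_z(C,r["location"],z))
cv2.imwrite("pics/a.png",cv2.resize(np.vstack([np.hstack(ims[:2]),np.hstack([ims[2],ims[2]*0])]),(800,600)))
E
python3 a.py
```

```text
[-3.1404  0.0001  1.5708] [0.6246 0.     0.2048]
scene pos [0.8748 0.4693 0.6199] f 407.35175427358405
gauge 0.64 [292.1 227.2] [0.5398 0.075  0.    ]
wheel 0.84 [335.  231.4] [0.5071 0.1551 0.05  ]
wheel_top 0.61 [340.4 221.4] [0.5041 0.1593 0.08  ]
fence 0.71 [310.8 231.8] [0.526  0.1142 0.018 ]
mark 0.62 [299.1 223.3] [0.5319 0.085  0.017 ]
thread_cone 0.94 [356.  330.8] [0.5776 0.3033 0.    ]
side pos [ 0.2294 -0.3327  0.5535] f 375.880077974626
gauge 0.9 [236.3 227.9] [0.5386 0.0694 0.    ]
wheel 0.93 [192.9 196.2] [0.503  0.1557 0.05  ]
wheel_top 0.55 [193.6 181.6] [0.512  0.1598 0.08  ]
fence 0.85 [217.2 210.3] [0.5315 0.119  0.018 ]
mark 0.66 [227.6 214.7] [0.5395 0.0959 0.017 ]
thread_cone 0.84 [184.6 162.1] [0.5863 0.3169 0.    ]
wrist pos [0.6253 0.0764 0.3846] f 279.1482869187294
gauge 0.93 [190.3 118. ] [0.5384 0.0746 0.    ]
wheel 0.66 [148.1  38.3] [0.5092 0.1579 0.05  ]
wheel_top 0.69 [136.9  26.8] [0.5097 0.1607 0.08  ]
fence 0.98 [174.9  89.2] [0.5255 0.109  0.018 ]
mark 0.51 [181.6 106.9] [0.5321 0.0882 0.017 ]
```

View pics/a.png

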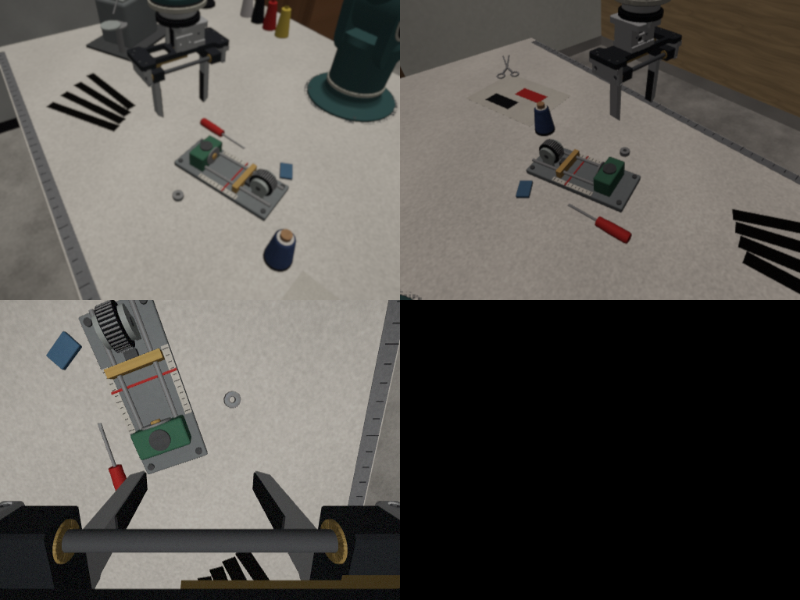

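The composite shows the gauge turned about 0.36 rad, with its wheel at wrist (148,38), fence at (175,89) and red line at (182,107). The cone, bobbin, screwdriver and chalk all stand clear of it. I'll move to a close view with the fingers shut.

Request:
carry_out([
  [0.03, -0.1, 0.1],
  [0.06, -0.2, 0.2],
  [0.095, -0.32, 0.35],
  [0.095, -0.32, 0.35],
  [0.095, -0.32, 0.35],
  [0.095, -0.32, 0.35],
  [0.095, -0.32, 0.35],
  [0.095, -0.32, 0.35],
], turn=[-0.04, -0.08, -0.115, -0.115, -0.115, -0.115, -0.115, -0.115], hand=-1)

```text
clock: 1.85
tool_pos: [0.5616, 0.0189, 0.1359]
orientation: [3.141, 0.0, 1.931]
ft_force: [-0.5, 0.5, -0.2]
finger_gap: 0.0333
grip_force: 0.0
```

```bash
cat > m.py <<'E'
from h import *
import sys
np.set_printoptions(precision=4,suppress=True)
s=robot.sense(); print(s["tool_pos"],s["orientation"],s["finger_gap"],s["clock"])
C=cam("wrist"); im,d=robot.read_camera("wrist"); P=cloud(C,d)
cv2.imwrite("pics/%s.png"%sys.argv[1],im)
for t,z in [("gauge",0),("wheel",.05),("wheel_top",.08),("fence",.018),("mark",.017)]:
    for r in robot.mark_of(t,"wrist")[:1]: print(t,r["score"],np.array(r["location"]),at_z(C,r["location"],z))
def px(t):
    r=robot.regions_of(t,"wrist"); print(t,r[0]["score"],r[0]["pixels"].sum()); return r[0]["pixels"]
mk=px("mark"); fe=px("fence"); wh=px("wheel")
v,u=np.nonzero(mk); Q=np.array([at_z(C,(a,b),.0175) for a,b in zip(u,v)])[:,:2]
(vx,vy,x0,y0)=cv2.fitLine(Q.astype(np.float32),cv2.DIST_HUBER,0,.01,.001).ravel()
gx=np.array([vx,vy])*np.sign(vx); gy=np.array([-gx[1],gx[0]]); print("mark yaw",np.arctan2(gx[1],gx[0]),"c",x0,y0)
ms=Q@gy; print("mark gy pct",np.percentile(ms,[5,50,95]))
v,u=np.nonzero(fe&(abs(P[...,2]-.04)<.006)); F=P[v,u]; print("fence top z",np.median(F[:,2]),len(F))
F2=np.array([at_z(C,(a,b),.040) for a,b in zip(u,v)])[:,:2]
m0=np.median(ms); sx=F2@gx; sy=F2@gy
b=[(sy[(sx>=k)&(sx<k+.004)].min(),sy[(sx>=k)&(sx<k+.004)].max()) for k in np.arange(sx.min()+.006,sx.max()-.01,.004)]
print("fence lead, tail rel mark",np.median(b,axis=0)-m0,"mid fence xy",np.median(F2,axis=0))
v,u=np.nonzero(wh); W=P[v,u]; W=W[W[:,2]>.07]; 
if len(W): print("wheel n",len(W),"zmax",np.percentile(W[:,2],98),"range gx",np.percentile(W[:,:2]@gx,[2,98]),"gy",np.percentile(W[:,:2]@gy,[2,98]),"med",np.median(W,axis=0))
E
python3 m.py b
```

```text
[0.5616 0.0189 0.1359] [3.1409 0.0003 1.9315] 0.03330714510999476 1.85
gauge 0.95 [254.2 130.1] [0.5387 0.0765 0.    ]
wheel 0.62 [259.3  29.7] [0.5127 0.1581 0.05  ]
wheel_top 0.87 [259.9  14.1] [0.512  0.1603 0.08  ]
mark 0.58 [258.4 118.6] [0.5384 0.0896 0.017 ]
mark 0.71 250
fence 0.75 1986
wheel 0.57 2013
mark yaw 0.3400762 c 0.53946733 0.09374289
mark gy pct [-0.0933 -0.0916 -0.09  ]
fence top z 0.03979802015210088 1575
fence lead, tail rel mark [0.0186 0.0322] mid fence xy [0.5258 0.1161]
wheel n 1551 zmax 0.08133138200104001 range gx [0.5228 0.5461] gy [-0.0404 -0.0104] med [0.5126 0.1542 0.0786]
```

View pics/b.png

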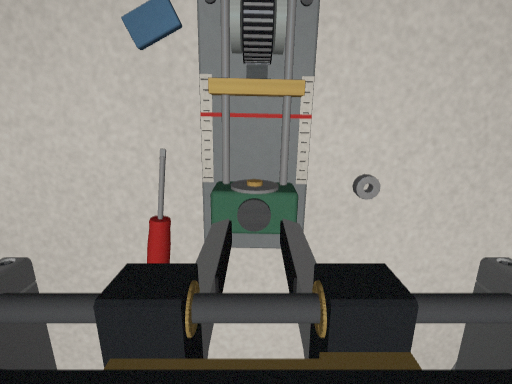

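The view shows the fence at (257,87), the red line at (257,115) and the wheel top at about (258,14). The fence is about 18.6 mm from the line, so the rim needs about 56 mm. Next I move above the wheel.

Request:
carry_out([
  [0.2, 0.0, 0.0],
  [0.4, 0.0, 0.0],
  [0.6, 0.01, 0.0],
  [0.79, 0.01, 0.1],
  [0.79, 0.01, 0.2],
  [0.79, 0.01, 0.2],
  [0.79, 0.01, 0.2],
  [0.79, 0.01, 0.2],
], turn=[0.007, 0.007, 0.007, 0.007, 0.007, 0.007, 0.007, 0.007])

```text
clock: 3.1
tool_pos: [0.5078, 0.1668, 0.0964]
orientation: [3.141, 0.0, 1.909]
ft_force: [0.0, 0.1, 0.1]
finger_gap: 0.0004
grip_force: 0.0
```

```bash
python3 - <<'E'
from h import *
im,d=robot.read_camera("side"); a=cv2.resize(im[130:260,120:320],(780,507)); cv2.imwrite("pics/c.png",a)
print(robot.sense()["ft_force"])
E
```

```text
[ 0.64693787 -0.83283192  1.08306025]
```

View pics/c.png

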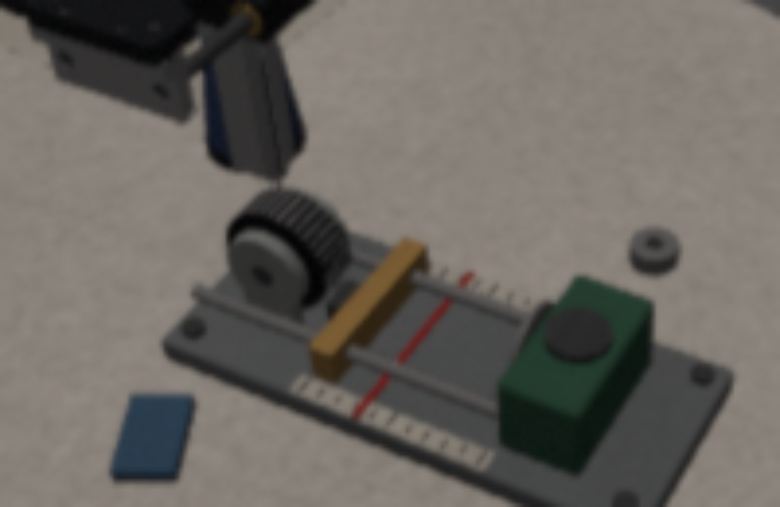

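The side view shows the shut fingers standing just above the wheel at about (250,175). The fence and the red line are both clear to see. I'll lower gently.

Request:
carry_out([
  [0, 0, 0.05],
  [0, 0, 0.075],
  [0, 0, 0.08],
  [0, 0, 0.085],
  [0, 0, 0.085],
], turn=[0, 0, 0, 0, 0])

```text
clock: 3.65
tool_pos: [0.5073, 0.1675, 0.0795]
orientation: [3.141, 0.0, 1.91]
ft_force: [-9.9, -3.3, 30.2]
finger_gap: 0.0003
grip_force: 15.0
```

Request:
carry_out([
  [0, 0, -0.003],
  [0, 0, -0.003],
], turn=[0, 0])

```text
clock: 3.85
tool_pos: [0.5072, 0.1675, 0.0797]
orientation: [3.141, 0.0, 1.91]
ft_force: [-6.3, -2.7, 21.2]
finger_gap: 0.0004
grip_force: 10.6
```

Request:
carry_out([
  [0, 0, -0.004],
  [-0.01, 0, -0.004],
  [-0.02, 0, -0.004],
  [-0.03, 0, -0.004],
  [-0.04, 0, -0.004],
  [-0.05, 0, -0.004],
  [-0.06, 0, -0.004],
  [-0.07, 0, -0.004],
  [-0.07, 0, -0.004],
], turn=[0, 0, 0, 0, 0, 0, 0, 0, 0])

```text
clock: 4.75
tool_pos: [0.5118, 0.154, 0.0799]
orientation: [-3.142, 0.0, 1.91]
ft_force: [-3.4, -1.8, 10.1]
finger_gap: 0.0005
grip_force: 5.1
```

```bash
cat > s.py <<'E'
from h import *
# fence position relative to mark, from static cams, along gauge y
gx=np.array([np.cos(.34),np.sin(.34)]); gy=np.array([-gx[1],gx[0]])
for n in ["scene","side"]:
    C=cam(n); im,d=robot.read_camera(n); P=cloud(C,d)
    h=cv2.cvtColor(im,cv2.COLOR_BGR2HSV); 
    o=[]
    for t in ["mark","fence"]:
        r=robot.regions_of(t,n)
        if not r: print(n,t,"none"); continue
        v,u=np.nonzero(r[0]["pixels"]); Q=P[v,u]; 
        if t=="fence":
            k=abs(Q[:,2]-.04)<.005; z=.04; v,u=v[k],u[k]
        else: z=.0175
        Q=np.array([at_z(C,(a,b),z)[:2] for a,b in zip(u,v)]); y=Q@gy
        print(n,t,r[0]["score"],len(y),np.round(np.percentile(y,[3,50,97])*1000,1)); o.append(np.median(y))
    if len(o)==2: print("lead-mark mm",(o[1]-o[0])*1000-7)
E
python3 s.py
```

```text
scene mark 0.67 83 [-94.1 -91.9 -89.8]
scene fence 0.83 301 [-77.2 -69.6 -62.3]
lead-mark mm 15.226010050576868
side mark 0.47 91 [-94.8 -91.5 -88.2]
side fence 0.6 274 [-79.7 -72.1 -64.5]
lead-mark mm 12.416384692215836
```

The stroke moved the fence about 4.8 mm without slip. Next: lift, go back, press, stroke.

Request:
carry_out([
  [0, 0, -0.04],
  [0.04, 0, -0.04],
  [0.08, 0, -0.04],
  [0.08, 0, -0.02],
  [0.08, 0, -0.005],
  [0.08, 0, 0.001],
  [0.08, 0, 0.001],
], turn=[0, 0, 0, 0, 0, 0, 0])

```text
clock: 5.75
tool_pos: [0.5063, 0.1695, 0.0798]
orientation: [-3.141, -0.0, 1.91]
ft_force: [-5.1, 0.5, 13.4]
finger_gap: 0.0005
grip_force: 6.4
```

Request:
carry_out([
  [-0.01, 0, 0],
  [-0.02, 0, 0],
  [-0.03, 0, 0],
  [-0.04, 0, 0],
  [-0.05, 0, 0],
  [-0.06, 0, 0],
  [-0.07, 0, 0],
  [-0.08, 0, 0],
  [-0.08, 0, 0],
], turn=[0, 0, 0, 0, 0, 0, 0, 0, 0])

```text
clock: 6.65
tool_pos: [0.5118, 0.1538, 0.0799]
orientation: [-3.141, 0.0, 1.909]
ft_force: [-3.6, -2.9, 13.2]
finger_gap: 0.0005
grip_force: 6.6
```

```bash
python3 s.py
```

```text
scene mark none
scene fence 0.91 281 [-82.5 -75.2 -68.3]
side mark none
side fence 0.82 266 [-85.5 -77.9 -70.3]
```

Request:
carry_out([
  [0, 0, -0.04],
  [0.04, 0, -0.04],
  [0.08, 0, -0.04],
  [0.08, 0, -0.02],
  [0.08, 0, -0.005],
  [0.08, 0, 0.0],
  [0.08, 0, 0.0],
], turn=[0, 0, 0, 0, 0, 0, 0])

```text
clock: 7.65
tool_pos: [0.5063, 0.1695, 0.0797]
orientation: [-3.141, -0.0, 1.91]
ft_force: [-4.1, 1.1, 13.6]
finger_gap: 0.0004
grip_force: 6.5
```

Request:
carry_out([
  [-0.01, 0, 0],
  [-0.02, 0, 0],
  [-0.03, 0, 0],
  [-0.04, 0, 0],
  [-0.05, 0, 0],
  [-0.06, 0, 0],
  [-0.07, 0, 0],
  [-0.07, 0, 0],
], turn=[0, 0, 0, 0, 0, 0, 0, 0])

```text
clock: 8.45
tool_pos: [0.5111, 0.1558, 0.0799]
orientation: [-3.141, 0.0, 1.91]
ft_force: [-4.8, -2.5, 15.1]
finger_gap: 0.0008
grip_force: 7.5
```

Request:
carry_out([
  [0, 0, -0.1],
  [0, 0, -0.2],
  [-0.2, 0, -0.2],
  [-0.4, 0, -0.2],
  [-0.6, 0, -0.2],
  [-0.75, 0, -0.2],
  [-0.75, 0, -0.2],
  [-0.75, 0, -0.2],
  [-0.75, 0, -0.2],
], turn=[0, 0, 0, 0, 0, 0, 0, 0, 0])

```text
clock: 9.35
tool_pos: [0.5606, 0.0158, 0.1193]
orientation: [-3.141, -0.001, 1.911]
ft_force: [0.2, -0.1, -0.1]
finger_gap: 0.0005
grip_force: 0.0
```

```bash
python3 m.py d; python3 s.py; python3 -c "
import cv2;a=cv2.imread('pics/d.png');cv2.imwrite('pics/d2.png',cv2.resize(a[60:180,180:340],(800,600),interpolation=0))"
```

```text
[0.5606 0.0158 0.1193] [-3.1411 -0.0005  1.9112] 0.0004781414810042903 9.35
gauge 0.88 [255.1 133.5] [0.5405 0.0716 0.    ]
wheel 0.96 [255.1  17.2] [0.5096 0.1589 0.05  ]
fence 0.9 [258.  107.9] [0.5347 0.0962 0.018 ]
mark 0.72 [253.9 111.6] [0.5322 0.0917 0.017 ]
mark 0.74 458
fence 0.75 2091
wheel 0.85 1947
mark yaw 0.3403347 c 0.52207774 0.0877253
mark gy pct [-0.0935 -0.0916 -0.0897]
fence top z 0.03977555072135519 1705
fence lead, tail rel mark [0.0031 0.0165] mid fence xy [0.5312 0.1013]
wheel n 1358 zmax 0.08109897572847646 range gx [0.5231 0.5461] gy [-0.0408 -0.0191] med [0.5139 0.1501 0.0776]
scene mark none
scene fence 0.74 316 [-87.6 -80.2 -72.8]
side mark none
side fence 0.68 269 [-90.2 -82.8 -75.4]
```

View pics/d2.png

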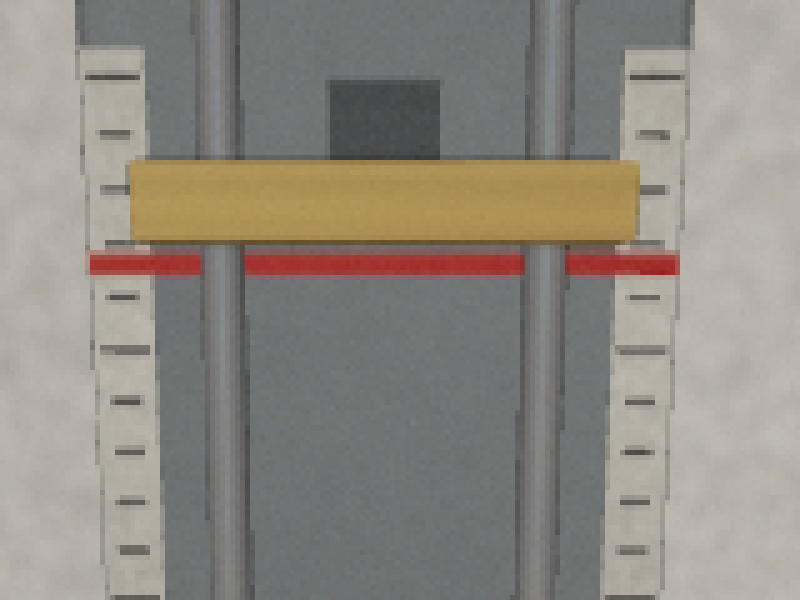

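The crop shows the fence's leading edge at row ~242 and the red line centred at row 264, a gap of about 3.3 mm. The last stroke should be 10 mm of rim.

Request:
carry_out([
  [0.2, 0, 0],
  [0.4, 0, 0],
  [0.6, 0, 0],
  [0.8, 0, 0],
  [0.8, 0, 0.1],
  [0.8, 0, 0.17],
  [0.8, 0, 0.19],
  [0.8, 0, 0.2],
  [0.8, 0, 0.2],
], turn=[0, 0, 0, 0, 0, 0, 0, 0, 0])

```text
clock: 11.0
tool_pos: [0.5074, 0.1644, 0.08]
orientation: [-3.14, 0.0, 1.908]
ft_force: [-8.1, -1.9, 11.8]
finger_gap: 0.0004
grip_force: 5.7
```

Request:
carry_out([
  [-0.01, 0, 0],
  [-0.02, 0, 0],
  [-0.03, 0, 0],
  [-0.04, 0, 0],
  [-0.05, 0, 0],
  [-0.05, 0, 0],
  [-0.05, 0, 0],
  [-0.05, 0, 0],
], turn=[0, 0, 0, 0, 0, 0, 0, 0])

```text
clock: 11.8
tool_pos: [0.5111, 0.1547, 0.0801]
orientation: [-3.141, 0.001, 1.908]
ft_force: [-4.8, -2.3, 8.5]
finger_gap: 0.0006
grip_force: 4.1
```

Request:
carry_out([
  [0, 0, -0.1],
  [0, 0, -0.2],
  [-0.2, 0, -0.2],
  [-0.4, 0, -0.2],
  [-0.6, 0, -0.2],
  [-0.77, 0, -0.2],
  [-0.77, 0, -0.2],
  [-0.77, 0, -0.2],
  [-0.77, 0, -0.2],
], turn=[0, 0, 0, 0, 0, 0, 0, 0, 0])

```text
clock: 12.7
tool_pos: [0.5621, 0.0114, 0.1197]
orientation: [-3.142, -0.0, 1.91]
ft_force: [-0.3, 0.3, 0.7]
finger_gap: 0.0005
grip_force: 0.0
```

```bash
python3 m.py e; python3 s.py; python3 -c "
import cv2;a=cv2.imread('pics/e.png');cv2.imwrite('pics/e2.png',cv2.resize(a[60:180,180:340],(800,600),interpolation=0))"
```

```text
[0.5621 0.0114 0.1197] [-3.1415 -0.0003  1.9103] 0.0005321660416075791 12.7
gauge 0.56 [254.1 122.6] [0.5374 0.0774 0.    ]
wheel 0.88 [254.5  10.5] [0.5093 0.159  0.05  ]
wheel_top 0.43 [145.2  11.2] [0.4416 0.1243 0.08  ]
fence 0.76 [253.5 111.3] [0.5333 0.0875 0.018 ]
mark 0.66 [254.7 109.5] [0.5339 0.0895 0.017 ]
mark 0.61 127
fence 0.65 1964
wheel 0.65 2067
mark yaw 0.33669052 c 0.5494634 0.09637724
mark gy pct [-0.0916 -0.0905 -0.0885]
fence top z 0.039822511916059566 1602
fence lead, tail rel mark [0.0003 0.0135] mid fence xy [0.5328 0.0982]
wheel n 7 zmax 0.29889619929780775 range gx [0.5343 0.5343] gy [-0.0987 -0.0987] med [0.5369 0.0834 0.2989]
scene mark 0.7 358 [-21.5  -1.3  17.6]
scene fence 0.91 308 [-90.8 -83.6 -76.6]
lead-mark mm -89.29527255222501
side mark none
side fence 0.58 88 [ 63.8  75.4 102.2]
```

View pics/e2.png

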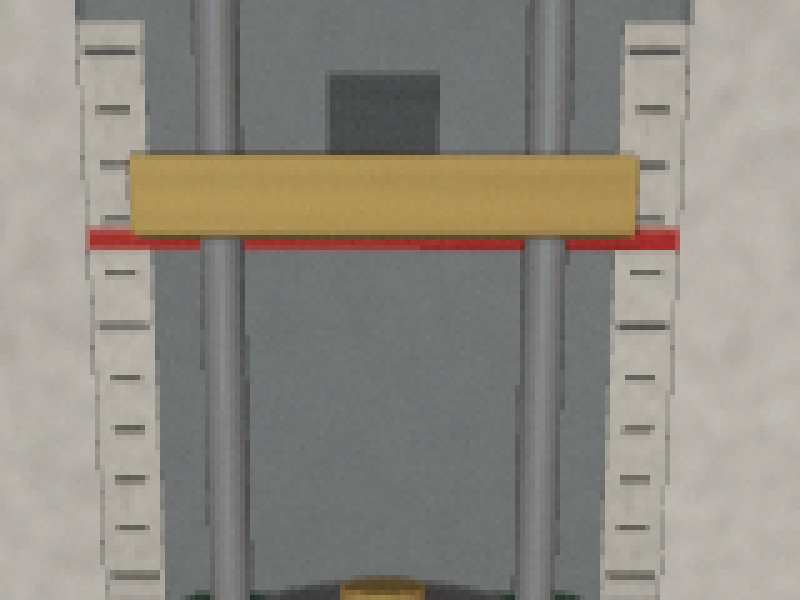

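The crop shows the line spanning rows 230–250 and the fence's leading edge at about row 239, so the edge stands on the line's centre. The hand is clear.

```bash
python3 -c "
from plant import robot
print(robot.finish_job())"
```

```text
the job is handed in; nothing more can be done
None
```

I rolled the wheel in four strokes until the fence's leading edge stood on the red line, within about 0.6 mm of its centre in the last close view. I then handed the job in with the hand clear; no verdict came back.

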